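Back off a spring hose reel to its guide and lock it

ROBOT

A 6-joint arm with a two-finger parallel gripper is mounted at the origin on the work surface. World frame = base frame: x ahead of the robot, y to its left, z up, the work surface at z = 0. Lengths are in m, angles in degrees, forces in N, time in s.
With the tool pointing down it reaches from about 0.325 to 0.85 m from the base axis. Payload 15.5 kg.
Tool frame: the origin (TCP) lies at the very end of the fingers, on their centre line; the grasp point (between the pads) lies 19 mm behind it; z points along the fingers, y is the line along which they close (so a half turn about z gives the same grasp; the last joint's range is limited). The gripper opens to 91 mm and grips with 3 to 60 N. Pads are 32 mm wide; open, the fingers measure 118 mm over their backs; the gripper's body (76 mm by 178 mm) begins 60 mm behind the grasp point.
Start: joints at [-82.535, 28.281, 77.091, -0, 74.628, -5.472], TCP at [0.14, -0.609, 0.176] pointing down, gripper open.
Joint ranges: [-166.48, 166.48], [-47.26, 123.95], [12.59, 153.08], [-70.14, 250.14], [6.76, 159.57], [-176.63, 176.63]. Speed limits (degrees/s): [108.29, 108.29, 147.25, 172.46, 172.46, 172.46].

INTERFACE

Orientations are given as a 3x3 rotation matrix whose columns are the frame's x, y, z axes.
In Python, from bench import env, eyes, order gives the robot as it stands.
- The arm moves only by the tool drive_tool, never from a script. Its argument "increments" is a list of rows, each a list of 5 numbers: the opening, from 0 (shut) to 1 (fully open), then the shift along the tool's x, y, z in units of 25 mm (1.0 is 25 mm), then the turn about the tool's z in units of 6 degrees (1.0 is 6 degrees). In form: [[hand, dx, dy, dz, spin], ...]. A call has 1 to 12 rows; each row is the pose to reach, as a shift and turn from the pose commanded when the call began, along the tool's axes at that moment; what a row does not reach only later rows make up. A row lasts 1/8 s, in which the tool goes at most 62.5 mm and 10.7 degrees, less where a joint would pass 70% of its speed; a pose out of reach is approached as far as the arm can. A call with a gripper value outside its range is refused whole. The fingers move at their own pace and stop on an object; the grip force is fixed at half the most. Time passes only in rows, so rows that repeat a pose let the fingers close. It gives the time, the measured TCP pose, the force, the opening and the grip force at its end, in the units of the state.
- env.observe(): the state, without advancing time (a new reading comes with each control period).
- eyes.snapshot(name): name is "scene" or "top"; returns the picture (480x640x3 uint8, red, green, blue); there is no depth.
- eyes.get_calibration(name): a dict with "fx", "fy", "cx", "cy" (pixels), "camera_from_world" (4x4, takes a point from world to camera coordinates). Camera axes: x right, y down, z forward; pixel columns grow to the right and rows downward; lengths in m; the calibration is good to about 2 mm. A picture is of the moment at which its call begins. get_calibration takes no time and is no camera call.
- order.job_done(): hands the job in; it is judged then, once.
Trained networks look in the newest picture that a camera, given by its name, has taken for a name from the list of things; names that differ only in an ending like _2 or _b are one class to them, and where a whole thing is asked for, a point or a joint stands for the part that bears it (a point fixed in the world has none). Each returns a list of dicts, best first, with "score" (0 to 1); they miss things now and then, are a little off and sometimes report something else, mostly with a low value. They report only what shows in the picture. A call takes as long as a camera call.
- eyes.search_frame(camera, query): "extent" ([centre column, centre row, width, height] in pixels, round what is visible of it).
- eyes.outline_of(camera, query): "region" (480x640 bool, what is visible of it) and "extent" ([centre column, centre row, width, height] in pixels, round what is visible of it).
- eyes.spot_point(camera, query): "position" ([column, row] in pixels: a listed point, or the origin of a listed thing).
The state is a dict: "t": time; "joint_positions": joint angles; "joint_vel": joint speeds; "tau": joint torques, N m; "tool_pos": TCP position; "tool_rot": TCP orientation; "contact_force": force on the tool from outside, world axes, zero at the start; "ft_torque": the same for the moment, N m; "opening": finger opening in m; "gripper_force": force on a finger pad.
Only numpy, scipy, OpenCV 4.12 (cv2) and the standard library are available. Lean on these libraries where they do the work, as an engineer would, in place of code of your own. Each camera call takes 0.05 s, during which the arm holds its last target. There are 200 camera calls.

TASK

The air-hose reel's drum is wound up against its spring and locked: set the aerosol can that blocks the pawl's safety catch aside, upright on clear bench, swing the catch out, and press the pawl's tail down so that the drum turns back by itself until its brass hose outlet points at the mouth of the hose guide. Let the pawl drop back into the teeth there, so that the outlet stays at the mouth, and swing the catch back upright under the tail. Leave the guide arm as it is set, and everything else on the bench standing where it is.

Things in the scene. Friction and masses are not known exactly. Their poses are not given: they have to be found in the camera images.
- reel: The reel's grey frame, bolted to the bench. Origin under its base plate (8 mm thick; x -100 to +85, y -107 to +118 mm), below the drum's axis. z up; x along the axis, to the side with ratchet wheel, pawl and catch; y to the side of the pawl's tail. All x, y, z below are in this frame, mm. Drum axis at z 115; flanges 190 across at x -37 and 27. Pawl post: x 50 to 56, y 53 to 79, 203 high.
- wheel (a point): Centre of the steel ratchet wheel on the drum, 112 mm across, 20 teeth, at x 36 to 46. The drum locks every 18 degrees: at multiples of 0.314 rad of joint drum, and the one nearest to joint guide is near enough. When the pawl is let go the drum turns on to the next multiple and stops there. If too far: catch out, the drum can be pushed the other way past the clicking pawl (10 N at the flange).
- drum (a joint): Drum angle (rad). 0: the brass outlet points straight up. It grows as the drum turns back, driven by its spring (the drum's top moves to +y). -3.5 to -2.2 at the start: the outlet points roughly down; it comes up over -y. It points straight at the guide mouth when joint drum equals joint guide. With the pawl lifted it turns by itself, steadily, at 0.36 (at the start) to 0.31 rad/s.
- outlet (a point): End of the drum's brass hose outlet, a straight 15 mm pipe with a 21 mm collar that stands out from the drum's core between the flanges; 86 mm from the drum's axis, at x -5.
- guide (a joint): Angle of the hose guide's arm (rad) about the drum's axis: 0 when it points straight up, negative when it leans to -y (-1.57: level). Bolted at the start somewhere between -1.65 and -0.15; do not move it.
- mouth (a point): Centre of the hose guide's mouth: a grey frame with two black rollers, 56 mm wide, on an arm that reaches over the drum from the -x side; 125 mm from the drum's axis, at x -5.
- pawl (a joint): Angle of the dark steel pawl (rad) about its pivot at y 66, z 184. Within 0.02 of 0 with its nose down in a tooth gap; grows as the nose rises and the tail sinks. The nose clears the tooth tips at 0.14; lift it to 0.2 to 0.4 (stop at 0.55). A light spring drops it again. Lifting it takes about 7 to 10 N on the tail.
- tail (a point): Middle of the upper face of the pawl's tail, a flat ridged thumb pad 34 (x) x 36 (y) mm, 6 thick, 44 out from the pivot: at x 51, y 110, z 185 with the pawl in mesh. Pressed straight down 10 to 15 mm it lifts the pawl. It sinks no more than 2 mm while the catch stands under it.
- catch (a joint): Angle of the steel safety catch (rad) about its pivot at y 108, z 85: an upright strap, 91 mm from pivot to top, 16 wide, at x 57 to 63. At 0 (a stop) it stands upright under the pawl's tail; it grows as its top is pushed to +y, to 0.85 (a stop); it clears the tail from about 0.5. Friction holds it where it is left; pushing its pin takes about 2 N.
- catch_pin (a point): Point on the catch's handle pin, a 9 mm round steel pin along x from x 63 to 153, with a 17 mm black ball on its end. The point: x 120, on the pin's middle, 60 mm from the catch's pivot; y 108, z 145 with the catch upright, y 153, z 125 fully out. Push it sideways with a fingertip: from its -y side to swing the catch out, from its +y side to bring it back.
- oilcan_hold (a point): The aerosol can in the catch's way: 53 mm across, 150 high, white with a black cap of the same width, 0.24 to 0.48 kg, standing by the ball end of the catch's pin on its +y side, 10 to 25 mm from the pin. The point is on its axis, 118 mm above its foot; grip it there, fingers closing along reel x. To end at least 100 mm from the pin.
- paintcan: Bystander: grey aerosol can, 66 mm across, 200 mm high. Origin at the centre of its foot, z up.
- coolant: Bystander: white bottle, 70 mm across, 210 mm high. Origin at the centre of its foot.
- grease: Bystander: grey jar with a steel lid, 72 mm across, 100 mm high. Origin at the centre of its foot.
- filler: Bystander: steel tin, 68 mm across, 115 mm high. Origin at the centre of its foot.
- tape: Bystander: roll of grey tape lying flat, 90 mm across, 25 mm high. Origin at the centre of its underside.
- spanner: Bystander: spanner lying flat, 190 mm long along its x, about 10 mm high. Origin at its middle, underneath.
- steering: Bystander: car steering wheel lying flat, 360 mm across, 34 mm high. Origin at its centre, underneath.

How it is judged:
By the outcome, as a careful person would: the job done as asked, in the order asked, and still so for the second after the job is handed in, with the robot touching nothing.
It also fails if it takes over 72 s, if anything falls off the work surface, if the arm or the gripper's body presses on something with over 40 N, if the wrist force passes 120 N, or if a joint passes its speed limit or range.

## Working session

There is one attempt and no reset: what is moved stays moved. The work goes in short steps, Python scripts to look and compute and a tool call to move; the robot and the scene stay as the last step left them, time stands still between calls to the robot, and variables do not carry over. Pictures are saved under pics/ and viewed, at most 10 in all, crops included, and the job is handed in when it is done.

Besides the shell and the picture viewer there is one more tool, called after "Emit:" by a JSON object that holds its "api" and its "payload", one argument or row to a line. drive_tool: Moves the arm, as the interface text tells. Its arguments: {"type":"object","properties":{"increments":{"type":"array"}},"required":["increments"]}

```bash
mkdir -p pics; ls; cat > h.py <<'E'
import numpy as np, cv2
from bench import env, eyes, order
def cal(c):
    k=eyes.get_calibration(c); return k, np.array(k["camera_from_world"])
def proj(c,P):
    k,T=cal(c); p=T[:3,:3]@np.asarray(P,float)+T[:3,3]
    return np.array([k["fx"]*p[0]/p[2]+k["cx"],k["fy"]*p[1]/p[2]+k["cy"]])
def ray(c,uv):
    k,T=cal(c); R,t=T[:3,:3],T[:3,3]
    d=R.T@np.array([(uv[0]-k["cx"])/k["fx"],(uv[1]-k["cy"])/k["fy"],1.]); return -R.T@t,d
def onz(c,uv,z):
    o,d=ray(c,uv); return o+d*(z-o[2])/d[2]
def tri(a,b):
    (o1,d1),(o2,d2)=ray("scene",a),ray("top",b)
    A=np.stack([d1,-d2],1); s=np.linalg.lstsq(A,o2-o1,rcond=None)[0]
    p,q=o1+s[0]*d1,o2+s[1]*d2; return (p+q)/2,np.linalg.norm(p-q)
E
python3 - <<'E'
from h import *
np.set_printoptions(precision=3,suppress=True)
ims={c:eyes.snapshot(c) for c in("scene","top")}
for c in ims:
    cv2.imwrite(f"pics/{c}0.png",ims[c][:,:,::-1]); k,T=cal(c); print(c,-T[:3,:3].T@T[:3,3],T[2,:3],k["fx"])
for n in "reel wheel outlet mouth tail catch_pin oilcan_hold paintcan coolant grease filler tape spanner steering".split():
    r={}
    for c in ims:
        l=eyes.spot_point(c,n); r[c]=l
        print(n,c,[(np.round(x["position"],0),round(x["score"],2)) for x in l[:2]])
    if r["scene"] and r["top"]: print("   ",*tri(r["scene"][0]["position"],r["top"][0]["position"]))
print(env.observe()["t"])
E
```

```text
pics
scene [1.321 0.061 1.118] [-0.616  0.064 -0.785] 441.3839268745063
top [0.342 0.121 1.28 ] [ 0.177 -0.001 -0.984] 441.88846703306774
reel scene [(array([286., 260.]), 0.73)]
reel top [(array([356., 267.]), 0.57)]
    [0.511 0.034 0.003] 0.00537303567081555
wheel scene [(array([230., 319.]), 0.45)]
wheel top [(array([357., 246.]), 0.95), (array([319., 215.]), 0.44)]
    [ 0.612 -0.069 -0.139] 0.17642690397613023
outlet scene [(array([275., 254.]), 0.57), (array([304., 333.]), 0.33)]
outlet top [(array([370., 269.]), 0.87), (array([271., 270.]), 0.19)]
    [0.5   0.    0.027] 0.010279405923268214
mouth scene [(array([254., 218.]), 0.7)]
mouth top [(array([392., 256.]), 0.9), (array([369., 219.]), 0.43)]
    [ 0.508 -0.04   0.211] 0.005221778357234287
tail scene [(array([326., 234.]), 0.78)]
tail top [(array([316., 233.]), 0.82)]
    [0.574 0.149 0.193] 0.008932805690839533
catch_pin scene [(array([323., 264.]), 0.6)]
catch_pin top [(array([314., 216.]), 0.43), (array([428., 269.]), 0.3)]
    [0.633 0.144 0.137] 0.01006261817310997
oilcan_hold scene [(array([342., 274.]), 0.89), (a
[... 438 characters left out ...]
[304., 333.]), 0.96)]
grease top [(array([337., 186.]), 0.89), (array([318., 216.]), 0.49)]
    [ 0.761  0.076 -0.004] 0.008259816231147432
filler scene [(array([217., 266.]), 0.6)]
filler top [(array([428., 267.]), 0.7)]
    [ 0.506 -0.177 -0.003] 0.0033804386874204703
tape scene [(array([275., 305.]), 0.71)]
tape top [(array([372., 219.]), 0.75)]
    [ 0.657 -0.013 -0.011] 0.015185846158226402
spanner scene [(array([366., 326.]), 0.95)]
spanner top [(array([283., 189.]), 0.87)]
    [ 0.756  0.247 -0.008] 0.00464530309999782
steering scene [(array([438., 221.]), 0.83), (array([219., 264.]), 0.4)]
steering top [(array([177., 310.]), 0.98)]
    [ 0.4    0.553 -0.007] 0.0007644856434234966
1.5
```

```bash
python3 - <<'E'
import cv2
a=cv2.imread("pics/scene0.png")[170:380,180:440]; b=cv2.imread("pics/top0.png")[140:320,240:480]
cv2.imwrite("pics/s0c.png",cv2.resize(a,None,fx=2.8,fy=2.8,interpolation=cv2.INTER_CUBIC)); cv2.imwrite("pics/t0c.png",cv2.resize(b,None,fx=3,fy=3,interpolation=cv2.INTER_CUBIC))
E
```

```text
(no output)
```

View pics/s0c.png

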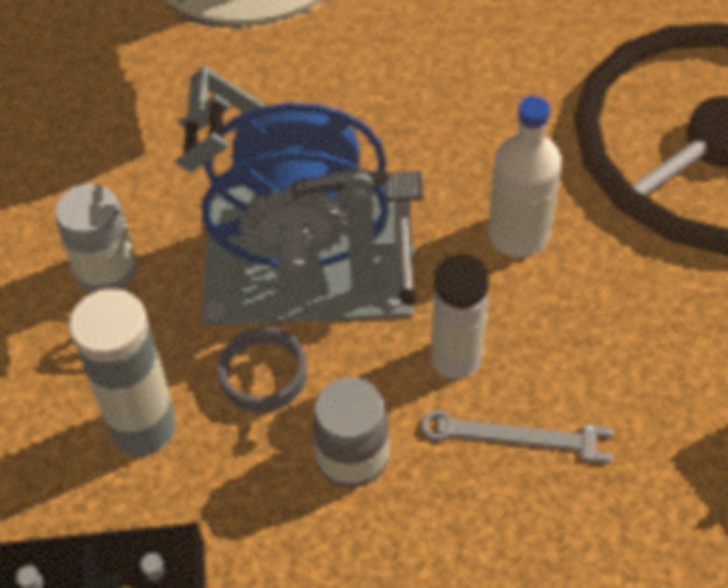

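View pics/t0c.png

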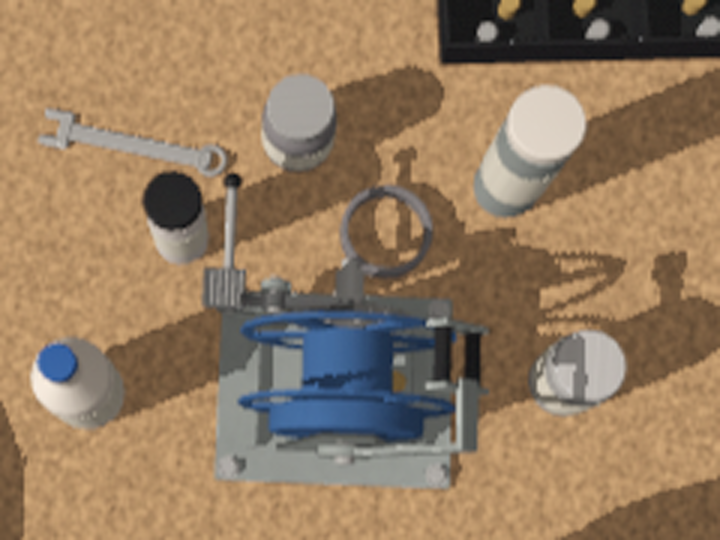

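The crops show the reel with its axes nearly along world x/y. The catch pin's ball is at top px (317,200), the black-capped can stands beside it at (298,207), and the mouth is on the -y side at (395,258). A brass tip shows at (373,267). The bench on the +y side of the can is clear. Next I'll fit the reel pose.

```bash
cat > fit.py <<'E'
from h import *
from scipy.optimize import least_squares
np.set_printoptions(precision=4,suppress=True)
obs=[("scene",(0,0,0),(286,260)),("top",(0,0,0),(356,267)),("scene",(51,110,185),(326,234)),("top",(51,110,185),(316,233)),
("scene",(120,108,145),(323,264)),("top",(120,108,145),(316,215)),("top",(153,108,145),(317.5,200.5)),
("top",(-100,118,8),(312.7,300)),("top",(-100,-107,8),(390,302.3)),("scene",(85,-107,8),(252.5,285)),("scene",(85,118,8),(327.1,282.5)),
("scene","m",(254,218)),("top","m",(392,256))]
def W(p,P): 
    c,s=np.cos(p[2]),np.sin(p[2]); P=np.array(P)/1e3
    return np.array([p[0]+c*P[0]-s*P[1],p[1]+s*P[0]+c*P[1],P[2]])
def f(p):
    return np.concatenate([proj(c,W(p,(-5,125*np.sin(p[3]),115+125*np.cos(p[3])) if P=="m" else P))-uv for c,P,uv in obs])
r=least_squares(f,[.51,.034,-.03,-1],loss="soft_l1")
if __name__=="__main__":
    p=r.x; print(p); print(f(p).reshape(-1,2).round(1))
    for n,P in dict(tail=(51,110,185),pin=(120,108,145),ball=(153,108,145)).items(): print(n,W(p,P))
    print("guide mult",p[3]/(np.pi/10))
    o,d=ray("top",(373,267))
    for a in np.arange(-3.5,-1.,.1):
        e=np.linalg.norm(proj("top",W(p,(-5,86*np.sin(a),115+86*np.cos(a))))-[371,268])
        print(round(a,2),round(e,1),proj("top",W(p,(-5,86*np.sin(a),115+86*np.cos(a)))).round(0))
    for c in ("scene","top"):
        l=eyes.outline_of(c,"oilcan_hold")
        for x in l[:2]: print(c,np.round(x["extent"],1),round(x["score"],2))
    print("can",onz("scene",(342,274),.118),onz("top",(298,209),.118))
    print(env.observe()["tool_rot"])
E
python3 fit.py
```

```text
[ 0.5134  0.0391 -0.0461 -0.6961]
[[ 0.6  1.4]
 [-2.4 -0.7]
 [-3.   0.9]
 [-1.3  2.5]
 [ 0.9  0.1]
 [ 0.6 -2. ]
 [-0.6  0.5]
 [-0.5 -0.4]
 [ 0.9 -0.9]
 [-1.7  0. ]
 [-0.7 -1.7]
 [-1.7 -1.4]
 [-0.5  1.4]]
tail [0.5694 0.1467 0.185 ]
pin [0.6383 0.1415 0.145 ]
ball [0.6712 0.14   0.145 ]
guide mult -2.2156808019134284
-3.5 27.3 [344. 266.]
-3.4 24.5 [347. 266.]
-3.3 21.6 [349. 266.]
-3.2 18.6 [352. 267.]
-3.1 15.6 [355. 267.]
-3.0 12.6 [359. 267.]
-2.9 9.6 [362. 267.]
-2.8 6.7 [364. 267.]
-2.7 3.9 [367. 267.]
-2.6 1.8 [370. 266.]
-2.5 2.6 [373. 266.]
-2.4 4.9 [375. 266.]
-2.3 7.2 [378. 266.]
-2.2 9.4 [380. 265.]
-2.1 11.5 [382. 265.]
-2.0 13.3 [384. 265.]
-1.9 14.9 [385. 264.]
-1.8 16.2 [387. 264.]
-1.7 17.3 [388. 264.]
-1.6 18.1 [388. 263.]
-1.5 18.5 [389. 263.]
-1.4 18.7 [389. 262.]
-1.3 18.6 [389. 262.]
-1.2 18.2 [388. 261.]
-1.1 17.5 [387. 261.]
scene [344.  280.9  18.   45.9] 0.88
top [298.5 211.5  24.7  31.6] 0.91
top [316.9 214.2   6.7  27.5] 0.74
can [0.6576 0.1889 0.118 ] [0.6578 0.1921 0.118 ]
[[ 0.9746  0.2239  0.    ]
 [ 0.2239 -0.9746  0.    ]
 [ 0.     -0.     -1.    ]]
```

```bash
cat > to.py <<'E'
import sys; from fit import *
# usage: to.py x y z yaw_of_tool_y(deg, reel-relative) ; coordinates in reel mm if 'r' given
def to(P,ang=None,reel=True):
    s=env.observe(); R=np.array(s["tool_rot"]); p=r.x
    Wt=W(p,P) if reel else np.array(P)/1e3
    d=R.T@(Wt-np.array(s["tool_pos"]))/.025
    y=np.degrees(np.arctan2(R[1,1],R[0,1])); sp=0
    if ang is not None: sp=-(((ang+np.degrees(p[2])-y)+90)%180-90)/6
    print("t",round(s["t"],2),"F",np.round(s["contact_force"],1),"tcp",np.round(s["tool_pos"],4),"inc",d.round(2),"spin",round(sp,2),"q6",round(s["joint_positions"][5],1)); return d,sp
if __name__=="__main__":
    a=[float(x) for x in sys.argv[1:]]; to(a[:3],a[3] if len(a)>3 else None)
E
python3 to.py 137 158 300 -20
```

```text
t 1.6 F [ 0.  -0.7 -0.1] tcp [ 0.1399 -0.6091  0.1755] inc [ 27.34 -26.54  -4.98] spin -9.07 q6 -5.5
```

Emit:
{"api": "drive_tool", "payload": {
  "increments": [
    [1,0,0,-2.5,0],
    [1,0,0,-5,0],
    [1,27.3,-26.5,-5,-9],
    [1,27.3,-26.5,-5,-9],
    [1,27.3,-26.5,-5,-9],
    [1,27.3,-26.5,-5,-9],
    [1,27.3,-26.5,-5,-9],
    [1,27.3,-26.5,-5,-9],
    [1,27.3,-26.5,-5,-9],
    [1,27.3,-26.5,-5,-9],
    [1,27.3,-26.5,-5,-9],
    [1,27.3,-26.5,-5,-9]
  ]
}}

```text
t: 3.1
tool_pos: [0.4804, -0.0825, 0.3008]
tool_rot: [[0.392, 0.92, 0.001], [0.92, -0.392, -0.0], [-0.0, 0.001, -1.0]]
contact_force: [0.4, -1.4, 0.1]
opening: 0.0911
gripper_force: 0.0
```

```bash
python3 to.py 137 158 240 -20
```

```text
t 3.1 F [ 0.4 -1.4  0.1] tcp [ 0.4804 -0.0825  0.3008] inc [12.83  2.24  2.43] spin -0.07 q6 6.3
```

Emit:
{"api": "drive_tool", "payload": {
  "increments": [
    [1,12.8,2.2,0,0],
    [1,12.8,2.2,0,0],
    [1,12.8,2.2,0,0],
    [1,12.8,2.2,0,0],
    [1,12.8,2.2,0,0],
    [1,12.8,2.2,2,0],
    [1,12.8,2.2,2,0]
  ]
}}

```text
t: 3.98
tool_pos: [0.6534, 0.1888, 0.2467]
tool_rot: [[0.391, 0.921, -0.007], [0.921, -0.391, -0.001], [-0.004, -0.006, -1.0]]
contact_force: [-1.0, -0.6, 0.0]
opening: 0.091
gripper_force: 0.0
```

```bash
python3 - <<'E'
from to import *
for c in("scene","top"):
    eyes.snapshot(c); l=eyes.spot_point(c,"oilcan_hold"); print(c,[(np.round(x["position"],1),round(x["score"],2),onz(c,x["position"],.118)) for x in l[:2]])
to((658,190,103),-20,False)
E
```

```text
scene [(array([342.6, 272.9]), 0.8, array([0.6542, 0.191 , 0.118 ])), (array([305.2, 334.6]), 0.37, array([0.8258, 0.0735, 0.118 ]))]
top [(array([296.4, 209.7]), 0.39, array([0.656 , 0.1965, 0.118 ]))]
t 4.17 F [-0.3 -0.4  0.8] tcp [0.6561 0.1876 0.2529] inc [0.11 0.02 6.  ] spin -0.08 q6 34.1
```

Emit:
{"api": "drive_tool", "payload": {
  "increments": [
    [1,0.1,0,2.5,0],
    [1,0.1,0,4.5,0],
    [1,0.1,0,5.9,0],
    [1,0.1,0,5.9,0],
    [0,0.1,0,5.9,0],
    [0,0.1,0,5.9,0],
    [0,0.1,0,5.9,0],
    [0,0.1,0,5.9,0],
    [0,0.1,0,5.9,0],
    [0,0.1,0,5.9,0]
  ]
}}

```text
t: 5.42
tool_pos: [0.6569, 0.1908, 0.1035]
tool_rot: [[0.392, 0.92, 0.001], [0.92, -0.392, 0.0], [0.001, 0.001, -1.0]]
contact_force: [0.5, -0.6, 5.2]
opening: 0.0517
gripper_force: 30.0
```

Emit:
{"api": "drive_tool", "payload": {
  "increments": [
    [0,0,0,-0.6,0],
    [0,0,0,-1.2,0],
    [0,1.5,-0.6,-1.2,0],
    [0,3.2,-1.3,-1.2,0],
    [0,4.8,-2.0,-1.2,0],
    [0,6.4,-2.65,-1.2,0],
    [0,7.5,-3.1,-1.2,0],
    [0,7.9,-3.25,-1.2,0],
    [0,7.9,-3.25,-1.2,0],
    [0,7.9,-3.25,-0.6,0],
    [0,7.9,-3.25,-0.2,0],
    [0,7.9,-3.25,0,0]
  ]
}}

```text
t: 6.92
tool_pos: [0.6597, 0.4037, 0.1032]
tool_rot: [[0.392, 0.92, 0.001], [0.92, -0.392, 0.0], [0.001, 0.001, -1.0]]
contact_force: [0.6, -1.4, 22.7]
opening: 0.0519
gripper_force: 30.0
```

Emit:
{"api": "drive_tool", "payload": {
  "increments": [
    [0.3,0,0,0,0],
    [1,0,0,0,0],
    [1,0,0,0,0],
    [1,0,0,0,0],
    [1,0,0,-1.5,0],
    [1,0,0,-4,0],
    [1,0,0,-5.5,0]
  ]
}}

```text
t: 7.8
tool_pos: [0.6598, 0.4046, 0.244]
tool_rot: [[0.392, 0.92, 0.003], [0.92, -0.392, 0.001], [0.003, 0.002, -1.0]]
contact_force: [-0.0, -0.2, -0.2]
opening: 0.0912
gripper_force: 0.0
```

```bash
python3 to.py 120 72 235 90
```

```text
t 7.8 F [-0.  -0.2 -0.2] tcp [0.6598 0.4046 0.244 ] inc [-11.37   3.83   0.34] spin 11.6 q6 50.2
```

Emit:
{"api": "drive_tool", "payload": {
  "increments": [
    [0,-11.4,3.8,0,11.6],
    [0,-11.4,3.8,0,11.6],
    [0,-11.4,3.8,0,11.6],
    [0,-11.4,3.8,0,11.6],
    [0,-11.4,3.8,0,11.6],
    [0,-11.4,3.8,0,11.6],
    [0,-11.4,3.8,0,11.6],
    [0,-11.4,3.8,0,11.6],
    [0,-11.4,3.8,0,11.6]
  ]
}}

```text
t: 8.93
tool_pos: [0.6349, 0.105, 0.2405]
tool_rot: [[0.999, -0.044, 0.0], [-0.044, -0.999, 0.0], [0.0, -0.0, -1.0]]
contact_force: [0.6, -0.4, 0.9]
opening: 0.004
gripper_force: 0.0
```

```bash
python3 - <<'E'
from to import *
to((120,72,110),90)
ims={c:eyes.snapshot(c) for c in("scene","top")}
for n in("catch_pin","oilcan_hold","mouth","tail","outlet"):
    for c in ims: print(n,c,[(np.round(x["position"],1),round(x["score"],2)) for x in eyes.spot_point(c,n)[:2]])
a=ims["scene"][150:350,180:440,::-1];b=ims["top"][140:320,220:480,::-1]
cv2.imwrite("pics/m1.png",np.vstack([cv2.resize(a,(390,300)),cv2.resize(b,(390,270))]))
for P in((120,108,145),(51,110,185)): print(proj("scene",W(r.x,P)),proj("top",W(r.x,P)))
E
```

```text
t 8.93 F [ 0.6 -0.4  0.9] tcp [0.6349 0.105  0.2405] inc [ 0.07 -0.03  5.22] spin 0.02 q6 96.6
catch_pin scene [(array([321.2, 266.2]), 0.66)]
catch_pin top [(array([317.3, 213.9]), 0.42), (array([266. , 271.4]), 0.42)]
oilcan_hold scene [(array([421.1, 266.9]), 0.91), (array([303.5, 335.5]), 0.66)]
oilcan_hold top [(array([216.8, 211. ]), 0.9)]
mouth scene [(array([250.6, 218.7]), 0.57)]
mouth top [(array([391.9, 258.8]), 0.5)]
tail scene [(array([325.7, 234.7]), 0.84), (array([365.9, 254.5]), 0.34)]
tail top [(array([281.2, 189.3]), 0.45)]
outlet scene [(array([272.5, 254.7]), 0.57)]
outlet top []
[323.9274 264.1064] [316.5698 213.0326]
[322.9743 234.8753] [314.7074 235.4959]
```

View pics/m1.png

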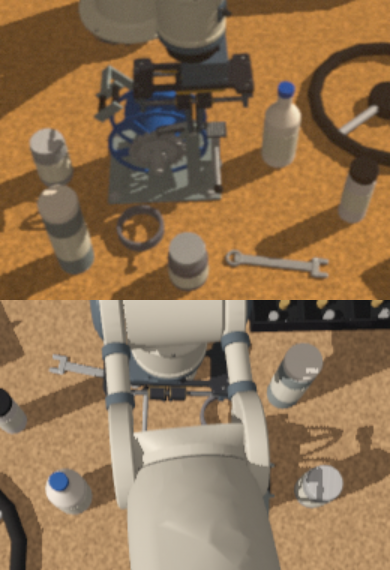

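The view shows the white can upright at its new place (scene px ~(421,267)), the closed gripper above the pin's -y side, and the other things where they were. Next I'll swing the catch out.

Emit:
{"api": "drive_tool", "payload": {
  "increments": [
    [0,0.1,0,2.4,0],
    [0,0.1,0,4.6,0],
    [0,0.1,0,5.2,0],
    [0,0.1,0,5.2,0],
    [0,0.1,-0.4,5.2,0],
    [0,0.1,-0.8,5.2,0],
    [0,0.1,-1.2,5.2,0],
    [0,0.1,-1.6,5.2,0],
    [0,0.1,-2.0,5.2,0],
    [0,0.1,-2.3,5.2,0],
    [0,0.1,-2.45,5.2,0],
    [0,0.1,-2.45,5.2,0]
  ]
}}

```text
t: 11.02
tool_pos: [0.6401, 0.1661, 0.1104]
tool_rot: [[0.999, -0.046, -0.0], [-0.046, -0.999, -0.0], [-0.0, 0.0, -1.0]]
contact_force: [-1.0, -0.0, -0.9]
opening: 0.0004
gripper_force: 0.0
```

```bash
python3 - <<'E'
from to import *
to((120,137,110),90)
for c in("scene",):
    eyes.snapshot(c)
    l=eyes.spot_point(c,"catch_pin"); print([(np.round(x["position"],1),round(x["score"],2)) for x in l[:2]])
    for a in(0,.3,.6,.7,.8,.85): print(a,proj(c,W(r.x,(120,108+60*np.sin(a),85+60*np.cos(a)))).round(1),proj(c,W(r.x,(153,108+60*np.sin(a),85+60*np.cos(a)))).round(1))
E
```

```text
t 11.03 F [-1.  -0.  -0.9] tcp [0.6401 0.1661 0.1104] inc [-0.03 -0.17  0.02] spin -0.0 q6 102.0
[(array([423.4, 267. ]), 0.69), (array([327.1, 263.6]), 0.56)]
0 [323.9 264.1] [324.8 274.3]
0.3 [330.5 264.3] [331.4 274.5]
0.6 [336.4 265.7] [337.4 275.8]
0.7 [338.1 266.3] [339.2 276.4]
0.8 [339.6 267.1] [340.7 277.2]
0.85 [340.4 267.5] [341.5 277.6]
```

```bash
python3 - <<'E'
from h import *
a=eyes.snapshot("scene")[190:310,220:400,::-1]
cv2.imwrite("pics/m2.png",cv2.resize(a,None,fx=4,fy=4,interpolation=cv2.INTER_CUBIC))
E
```

```text
(no output)
```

View pics/m2.png

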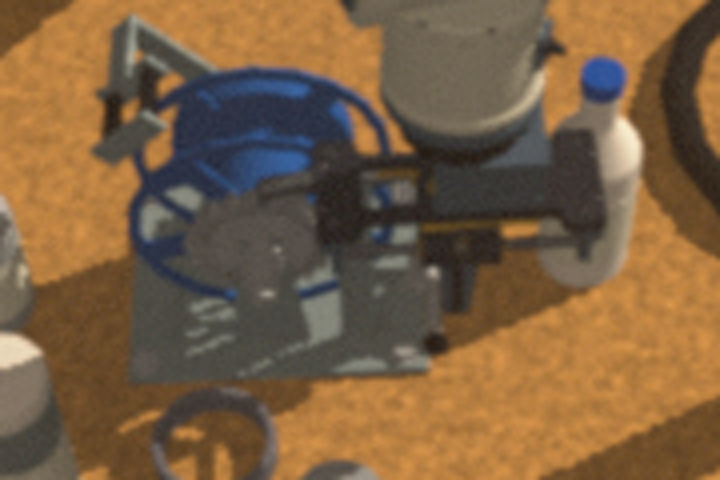

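```bash
python3 - <<'E'
from to import *
s=env.observe(); t=np.array(s["tool_pos"]); print(t,s["contact_force"],s["opening"])
f=lambda P:(proj("scene",P)-[220,190])*4
for dy in(-.0135,0,.0135): 
  for dz in (0,.04): print(dy,dz,f(t+[.016,dy,dz]))
for a in(0,.15,.3,.77): print(a,[f(W(r.x,(x,108+60*np.sin(a),85+60*np.cos(a)))).round(0) for x in(63,90,120,153)])
E
```

```text
[0.6402 0.1656 0.1105] [ 0.4215 -0.2314 -0.6227] 0.0006041800952884365
-0.0135 0 [434.0232 345.4896]
-0.0135 0.04 [434.6666 312.09  ]
0 0 [453.6249 343.6528]
0 0.04 [454.7912 310.2288]
0.0135 0 [473.1984 341.8187]
0.0135 0.04 [474.8861 308.3704]
0 [array([410., 229.]), array([413., 261.]), array([416., 296.]), array([419., 337.])]
0.15 [array([423., 229.]), array([426., 261.]), array([429., 296.]), array([433., 337.])]
0.3 [array([436., 230.]), array([439., 262.]), array([442., 297.]), array([446., 338.])]
0.77 [array([469., 241.]), array([473., 272.]), array([477., 307.]), array([481., 348.])]
```

```bash
python3 - <<'E'
from h import *
a=eyes.snapshot("scene")[228:292,305:365,::-1]
b=eyes.snapshot("top")[180:250,280:345,::-1]
f=lambda a:cv2.resize(a,(390,416),interpolation=cv2.INTER_CUBIC)
cv2.imwrite("pics/m3.png",np.hstack([f(a),f(b)]))
E
```

```text
(no output)
```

View pics/m3.png

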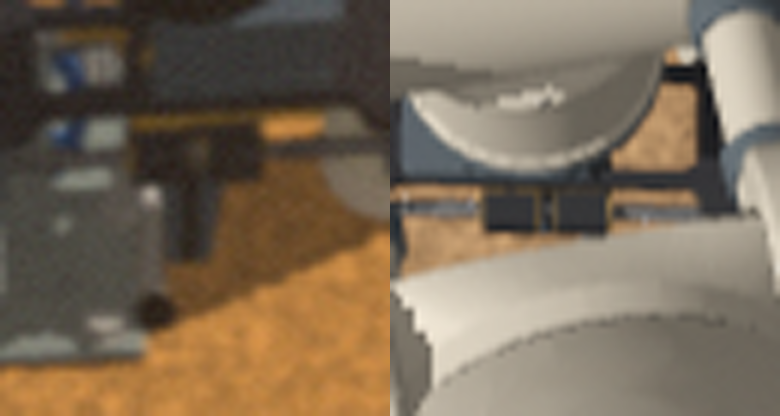

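```bash
python3 - <<'E'
from to import *
for z in(.11,.13,.15): print(z,onz("scene",(334.2,268),z),onz("scene",(328.5,275.7),z))
for z in(.15,.17,.19): print(z,onz("top",(306,215.3),z))
print(env.observe()["tool_pos"],W(r.x,(153,117,144)))
E
```

```text
0.11 [0.63   0.1712 0.11  ] [0.6537 0.1524 0.11  ]
0.13 [0.6437 0.169  0.13  ] [0.6669 0.1506 0.13  ]
0.15 [0.6574 0.1668 0.15  ] [0.6801 0.1488 0.15  ]
0.15 [0.6315 0.1693 0.15  ]
0.17 [0.6264 0.1685 0.17  ]
0.19 [0.6213 0.1676 0.19  ]
[0.6402 0.1656 0.1105] [0.6717 0.149  0.144 ]
```

Emit:
{"api": "drive_tool", "payload": {
  "increments": [
    [0,0,0,-2,0],
    [0,0,0,-4,0],
    [0,0,0,-5.2,0],
    [0,0,0,-5.2,0]
  ]
}}

```text
t: 11.78
tool_pos: [0.6415, 0.1659, 0.2433]
tool_rot: [[0.999, -0.047, 0.005], [-0.047, -0.999, 0.001], [0.005, -0.001, -1.0]]
contact_force: [-0.2, 0.9, -0.8]
opening: 0.0002
gripper_force: 0.0
```

```bash
python3 - <<'E'
from to import *
to((120,72,110),90)
im=eyes.snapshot("scene")
for n in("catch_pin","catch"): print([(np.round(x["position"],1),round(x["score"],2)) for x in eyes.spot_point("scene","catch_pin")[:2]])
l=eyes.outline_of("scene","catch"); print([(np.round(x["extent"],1),round(x["score"],2)) for x in l[:2]])
a=im[200:300,280:380,::-1]
b=eyes.snapshot("top")[180:280,260:360,::-1]
f=lambda a:cv2.resize(a,(400,400),interpolation=cv2.INTER_CUBIC)
cv2.imwrite("pics/m4.png",np.hstack([f(a),f(b)]))
E
```

```text
t 11.78 F [-0.2  0.9 -0.8] tcp [0.6415 0.1659 0.2433] inc [-0.11  2.43  5.33] spin -0.01 q6 102.0
[(array([326.5, 265.4]), 0.73), (array([230.4, 318.4]), 0.65)]
[(array([326.5, 265.4]), 0.73), (array([230.4, 318.4]), 0.65)]
[(array([327.8, 260.9,  13.6,  36.9]), 0.65)]
```

View pics/m4.png

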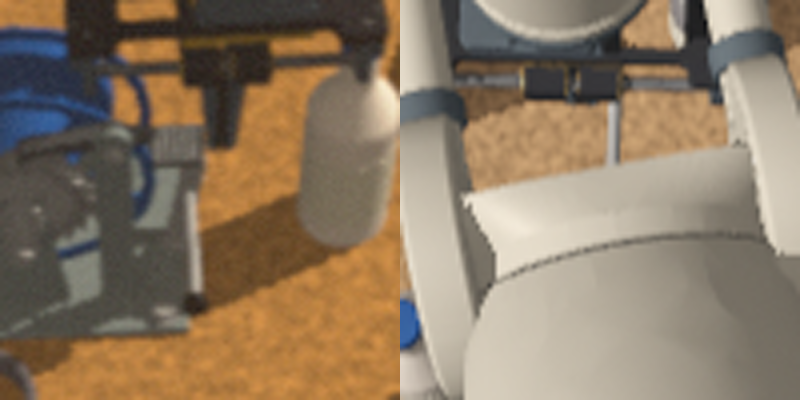

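```bash
python3 - <<'E'
from to import *
t=np.array(env.observe()["tool_pos"]); print(t)
for d in((-.016,0,0),(0,0,0),(.016,0,0)): print(proj("scene",t+d),(proj("scene",t+d)-[280,200])*4)
print(env.observe()["joint_positions"])
E
```

```text
[0.6396 0.1657 0.2392]
[332.8027 237.2425] [211.2106 148.9698]
[333.6013 242.148 ] [214.4054 168.5921]
[334.4143 247.141 ] [217.657  188.5641]
[  9.3505  28.6235  66.2607   0.0012  85.239  102.0182]
```

```bash
python3 - <<'E'
from to import *
print("can tri",tri((421.1,266.9),(216.8,211.0)), onz("scene",(421.1,266.9),.115),onz("top",(216.8,211),.115))
for z in(.28,.3,.32): print(z,onz("top",(303,200.6),z))
print("tip",[onz("scene",(335.5,237),z) for z in(.239,.255)])
E
```

```text
can tri (array([0.6577, 0.4109, 0.1169]), np.float64(0.003592440043853202)) [0.6566 0.4096 0.115 ] [0.6585 0.4132 0.115 ]
0.28 [0.6338 0.1703 0.28  ]
0.3 [0.628  0.1693 0.3   ]
0.32 [0.6222 0.1683 0.32  ]
tip [array([0.6234, 0.1727, 0.239 ]), array([0.6361, 0.1707, 0.255 ])]
```

Ball now at scene (328.7,275.5). The pin has moved only about 9 mm, and the finger is on its +y side. The fingertip shows about 5 px higher than its projection, so the tip probably rode over the pin. I'll repeat the push with the tip lower.

Emit:
{"api": "drive_tool", "payload": {
  "increments": [
    [0,0,1.5,0,0],
    [0,0,2.5,0,0],
    [0,0,2.5,2.4,0],
    [0,0,2.5,4.6,0],
    [0,0,2.5,6.1,0],
    [0,0,2.5,6.1,0],
    [0,0,1.9,6.1,0],
    [0,0,1.4,6.1,0]
  ]
}}

```text
t: 13.02
tool_pos: [0.6398, 0.1324, 0.0899]
tool_rot: [[0.999, -0.046, 0.003], [-0.046, -0.999, 0.001], [0.003, -0.001, -1.0]]
contact_force: [1.3, 0.8, 0.8]
opening: 0.0003
gripper_force: 0.0
```

Emit:
{"api": "drive_tool", "payload": {
  "increments": [
    [0,0,-0.3,0,0],
    [0,0,-0.6,0,0],
    [0,0,-0.9,0,0]
  ]
}}

```text
t: 13.4
tool_pos: [0.6395, 0.1538, 0.0881]
tool_rot: [[0.999, -0.046, -0.0], [-0.046, -0.999, -0.0], [-0.0, 0.0, -1.0]]
contact_force: [-0.7, -2.2, -1.9]
opening: 0.0002
gripper_force: 0.9
```

```bash
python3 - <<'E'
from to import *
to((120,132,88),90)
im=eyes.snapshot("scene")
print([(np.round(x["position"],1),round(x["score"],2)) for x in eyes.spot_point("scene","catch_pin")[:2]])
E
```

```text
t 13.4 F [-0.7 -2.2 -1.9] tcp [0.6395 0.1538 0.0881] inc [-0.03 -0.47  0.01] spin -0.0 q6 101.0
[(array([333. , 264.8]), 0.37)]
```

Emit:
{"api": "drive_tool", "payload": {
  "increments": [
    [0,0,-0.3,0,0],
    [0,0,-0.55,0,0],
    [0,0,-0.55,0,0]
  ]
}}

```text
t: 13.88
tool_pos: [0.6403, 0.1677, 0.088]
tool_rot: [[0.999, -0.046, 0.0], [-0.046, -0.999, 0.0], [-0.0, -0.0, -1.0]]
contact_force: [-0.0, -0.8, -0.5]
opening: 0.0003
gripper_force: 0.0
```

```bash
python3 - <<'E'
from to import *
to((120,135,88),90)
im=eyes.snapshot("scene")
print([(np.round(x["position"],1),round(x["score"],2)) for x in eyes.spot_point("scene","catch_pin")[:2]])
E
```

```text
t 13.88 F [-0.  -0.8 -0.5] tcp [0.6403 0.1677 0.088 ] inc [-0.03 -0.03 -0.  ] spin 0.0 q6 102.1
[(array([338.1, 264.9]), 0.65)]
```

Emit:
{"api": "drive_tool", "payload": {
  "increments": [
    [0,0,0.5,0,0],
    [0,0,0.5,-2.4,0],
    [0,0,0.5,-4.8,0],
    [0,0,0.5,-5.6,0],
    [0,-1.5,0.9,-5.6,0],
    [0,-2.75,1,-5.6,0],
    [0,-2.75,1,-5.6,0]
  ]
}}

```text
t: 14.85
tool_pos: [0.5687, 0.1445, 0.2285]
tool_rot: [[0.999, -0.047, -0.0], [-0.047, -0.999, -0.0], [-0.0, 0.0, -1.0]]
contact_force: [0.7, -0.4, -0.1]
opening: -0.0001
gripper_force: 0.0
```

```bash
python3 - <<'E'
from to import *
to((51,110,185),90)
im=eyes.snapshot("scene")
print([(np.round(x["position"],1),round(x["score"],2)) for x in eyes.spot_point("scene","catch_pin")[:2]])
a=im[180:300,230:380,::-1]
cv2.imwrite("pics/m5.png",cv2.resize(a,None,fx=5,fy=5,interpolation=cv2.INTER_CUBIC))
E
```

```text
t 14.85 F [ 0.7 -0.4 -0.1] tcp [0.5687 0.1445 0.2285] inc [ 0.03 -0.09  1.74] spin -0.01 q6 101.1
[(array([336.3, 265.9]), 0.73)]
```

View pics/m5.png

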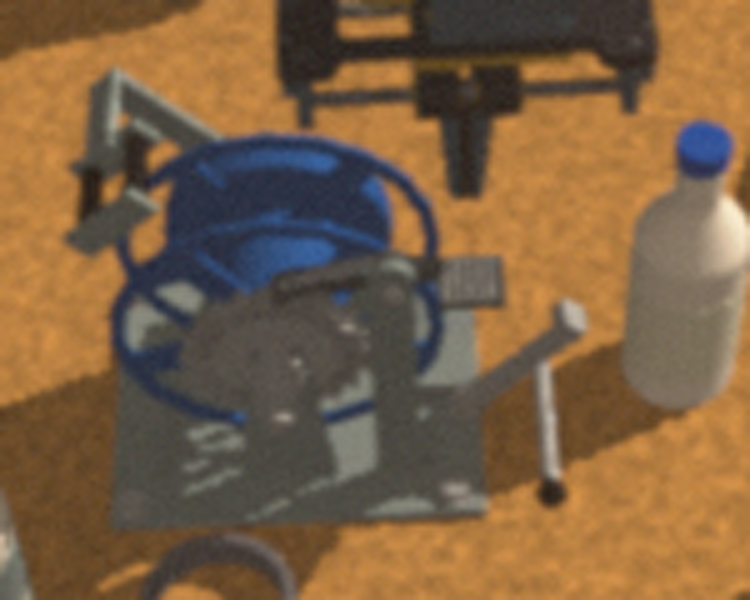

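The catch is swung out: its ball is at scene ~(340,278), well clear of the tail pad at ~(324,236), and the fingertip is above the pad. Next I'll feel for the pad.

Emit:
{"api": "drive_tool", "payload": {
  "increments": [
    [0,0,-0.1,0.8,0],
    [0,0,-0.1,1.4,0],
    [0,0,-0.1,1.6,0],
    [0,0,-0.1,1.6,0]
  ]
}}

```text
t: 15.45
tool_pos: [0.5707, 0.1477, 0.1878]
tool_rot: [[0.999, -0.047, -0.0], [-0.047, -0.999, -0.0], [-0.0, 0.0, -1.0]]
contact_force: [0.4, 0.1, 0.3]
opening: 0.0005
gripper_force: 0.0
```

Emit:
{"api": "drive_tool", "payload": {
  "increments": [
    [0,0,0,0.08,0],
    [0,0,0,0.16,0],
    [0,0,0,0.16,0]
  ]
}}

```text
t: 15.82
tool_pos: [0.5706, 0.1479, 0.1841]
tool_rot: [[0.999, -0.046, 0.0], [-0.046, -0.999, 0.0], [0.0, -0.0, -1.0]]
contact_force: [0.3, 0.7, -0.6]
opening: 0.0003
gripper_force: 0.0
```

Emit:
{"api": "drive_tool", "payload": {
  "increments": [
    [0,0,0,0.12,0],
    [0,0,0,0.12,0]
  ]
}}

```text
t: 16.08
tool_pos: [0.5704, 0.1478, 0.1808]
tool_rot: [[0.999, -0.046, -0.0], [-0.046, -0.999, -0.0], [-0.0, 0.0, -1.0]]
contact_force: [-0.0, -0.4, -0.6]
opening: 0.0006
gripper_force: 0.0
```

Emit:
{"api": "drive_tool", "payload": {
  "increments": [
    [0,0,0,0.12,0],
    [0,0,0,0.12,0]
  ]
}}

```text
t: 16.32
tool_pos: [0.5704, 0.1478, 0.1777]
tool_rot: [[0.999, -0.046, -0.0], [-0.046, -0.999, -0.0], [-0.0, 0.0, -1.0]]
contact_force: [0.1, 0.6, -0.8]
opening: 0.0006
gripper_force: 0.0
```

Emit:
{"api": "drive_tool", "payload": {
  "increments": [
    [0,0,0,0.12,0],
    [0,0,0,0.12,0]
  ]
}}

```text
t: 16.58
tool_pos: [0.5704, 0.1478, 0.1748]
tool_rot: [[0.999, -0.046, -0.0], [-0.046, -0.999, -0.0], [-0.0, 0.0, -1.0]]
contact_force: [0.1, -0.1, -0.1]
opening: 0.0004
gripper_force: 0.0
```

Emit:
{"api": "drive_tool", "payload": {
  "increments": [
    [0,0,0,0.12,0],
    [0,0,0,0.12,0]
  ]
}}

```text
t: 16.82
tool_pos: [0.5704, 0.1479, 0.1718]
tool_rot: [[0.999, -0.046, -0.0], [-0.046, -0.999, -0.0], [-0.0, 0.0, -1.0]]
contact_force: [-0.1, -0.3, -0.2]
opening: 0.0006
gripper_force: 0.0
```

```bash
python3 - <<'E'
from to import *
to((51,110,170),90)
im=eyes.snapshot("scene")
for n in ("tail","outlet"): print([(np.round(x["position"],1),round(x["score"],2)) for x in eyes.spot_point("scene",n)[:2]])
a=im[190:290,240:360,::-1]
cv2.imwrite("pics/m6.png",cv2.resize(a,None,fx=6,fy=6,interpolation=cv2.INTER_CUBIC))
E
```

```text
t 16.82 F [-0.1 -0.3 -0.2] tcp [0.5704 0.1479 0.1718] inc [-0.04  0.05  0.07] spin -0.0 q6 101.4
[(array([326.3, 235.4]), 0.74), (array([218.9, 265.3]), 0.61)]
[(array([270.6, 254.2]), 0.91)]
```

View pics/m6.png

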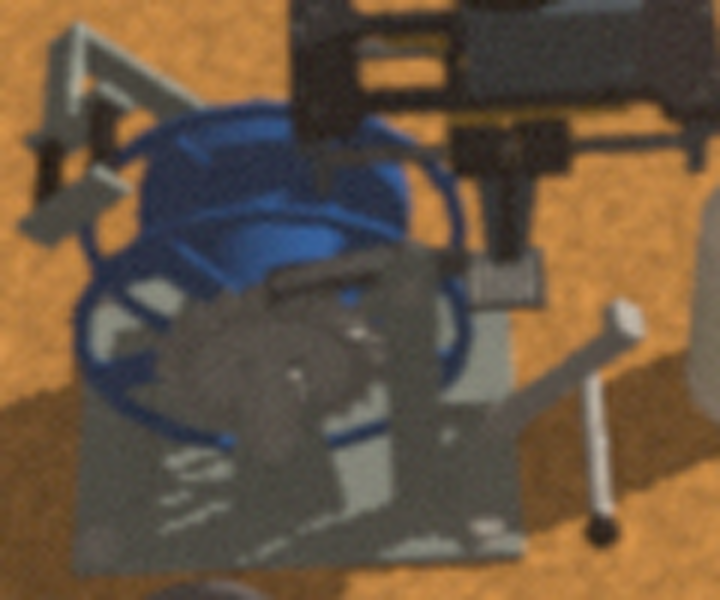

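Emit:
{"api": "drive_tool", "payload": {
  "increments": [
    [0,0.2,0,0.12,0],
    [0,0.2,0,0.12,0]
  ]
}}

```text
t: 17.23
tool_pos: [0.5759, 0.1476, 0.1687]
tool_rot: [[0.999, -0.047, -0.0], [-0.047, -0.999, -0.0], [-0.0, 0.0, -1.0]]
contact_force: [-0.1, 0.1, 0.4]
opening: 0.0003
gripper_force: 0.0
```

Emit:
{"api": "drive_tool", "payload": {
  "increments": [
    [0,0,0,0.12,0],
    [0,0,0,0.12,0]
  ]
}}

```text
t: 17.48
tool_pos: [0.5753, 0.1476, 0.1657]
tool_rot: [[0.999, -0.046, -0.001], [-0.046, -0.999, -0.0], [-0.001, 0.0, -1.0]]
contact_force: [-0.4, -0.5, 0.7]
opening: 0.0006
gripper_force: 0.0
```

Emit:
{"api": "drive_tool", "payload": {
  "increments": [
    [0,0,0,0.12,0],
    [0,0,0,0.12,0]
  ]
}}

```text
t: 17.73
tool_pos: [0.5754, 0.1476, 0.1628]
tool_rot: [[0.999, -0.046, -0.0], [-0.046, -0.999, -0.0], [-0.0, 0.0, -1.0]]
contact_force: [-0.1, -0.1, -0.2]
opening: 0.0006
gripper_force: 0.0
```

Emit:
{"api": "drive_tool", "payload": {
  "increments": [
    [0,0,0,0.12,0],
    [0,0,0,0.12,0]
  ]
}}

```text
t: 17.98
tool_pos: [0.5754, 0.1476, 0.1598]
tool_rot: [[0.999, -0.046, -0.0], [-0.046, -0.999, -0.0], [-0.0, 0.0, -1.0]]
contact_force: [0.7, -0.4, 0.4]
opening: 0.0002
gripper_force: 0.0
```

Emit:
{"api": "drive_tool", "payload": {
  "increments": [
    [0,0,0,0.12,0],
    [0,0,0,0.12,0]
  ]
}}

```text
t: 18.23
tool_pos: [0.5754, 0.1476, 0.1568]
tool_rot: [[0.999, -0.046, -0.0], [-0.046, -0.999, -0.0], [-0.0, 0.0, -1.0]]
contact_force: [0.3, -0.7, 0.4]
opening: -0.0
gripper_force: 0.0
```

```bash
python3 - <<'E'
from to import *
to((51,110,170),90)
im=eyes.snapshot("scene")
for n in ("tail","outlet"): print([(np.round(x["position"],1),round(x["score"],2)) for x in eyes.spot_point("scene",n)[:2]])
a=im[205:265,300:350,::-1]
cv2.imwrite("pics/m7.png",cv2.resize(a,None,fx=9,fy=9,interpolation=cv2.INTER_CUBIC))
E
```

```text
t 18.23 F [ 0.3 -0.7  0.4] tcp [0.5754 0.1476 0.1568] inc [-0.24  0.05 -0.53] spin -0.0 q6 101.3
[(array([324.8, 235.2]), 0.48), (array([286.4, 251.3]), 0.19)]
[(array([271.6, 256.2]), 0.86)]
```

View pics/m7.png

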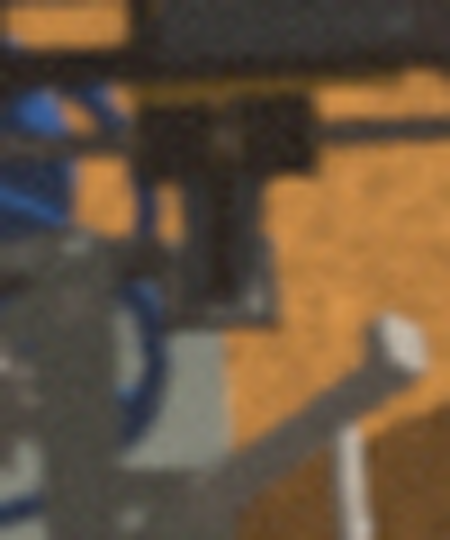

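Emit:
{"api": "drive_tool", "payload": {
  "increments": [
    [0,0,0,0.08,0],
    [0,0,0,0.08,0]
  ]
}}

```text
t: 18.62
tool_pos: [0.5754, 0.1476, 0.1548]
tool_rot: [[0.999, -0.046, -0.0], [-0.046, -0.999, -0.0], [-0.0, 0.0, -1.0]]
contact_force: [0.1, -0.3, -1.0]
opening: 0.0003
gripper_force: 0.0
```

Emit:
{"api": "drive_tool", "payload": {
  "increments": [
    [0,0,0,0.08,0],
    [0,0,0,0.08,0]
  ]
}}

```text
t: 18.88
tool_pos: [0.5754, 0.1476, 0.1529]
tool_rot: [[0.999, -0.046, -0.0], [-0.046, -0.999, -0.0], [-0.0, 0.0, -1.0]]
contact_force: [0.7, -0.6, -0.7]
opening: 0.0004
gripper_force: 0.0
```

Emit:
{"api": "drive_tool", "payload": {
  "increments": [
    [0,0,0,0.1,0],
    [0,0,0,0.1,0]
  ]
}}

```text
t: 19.12
tool_pos: [0.5754, 0.1476, 0.1503]
tool_rot: [[0.999, -0.046, -0.0], [-0.046, -0.999, -0.0], [-0.0, 0.0, -1.0]]
contact_force: [0.2, -0.2, -0.2]
opening: 0.0004
gripper_force: 0.0
```

Emit:
{"api": "drive_tool", "payload": {
  "increments": [
    [0,0,0,0.1,0],
    [0,0,0,0.1,0]
  ]
}}

```text
t: 19.38
tool_pos: [0.5754, 0.1476, 0.1478]
tool_rot: [[0.999, -0.046, -0.0], [-0.046, -0.999, -0.0], [-0.0, 0.0, -1.0]]
contact_force: [-0.5, -0.0, -0.1]
opening: 0.0006
gripper_force: 0.0
```

```bash
python3 - <<'E'
from to import *
def zat(uv,x):
    o,d=ray("scene",uv); return o+d*(x-o[0])/d[0]
for nm,uv,x in(("m4",(335.5,237),.6396),("m5",(323.4,219),.5687),("m6",(324.5,233),.5704),("m7",(325,239.4),.5754)):
    print(nm,[zat(uv,x+h)[1:].round(4) for h in(0,.008,.016)])
print(proj("scene",W(r.x,(68,110,185))),proj("scene",W(r.x,(34,110,185))))
im=eyes.snapshot("scene"); g=im[205:265,300:350].astype(int).sum(2)
print([(np.round(x["position"],1),round(x["score"],2)) for x in eyes.spot_point("scene","tail")[:2]])
print("col324/325 rows 222-250",[(k,g[k-205,24],g[k-205,25],g[k-205,20],g[k-205,29]) for k in range(226,250)])
E
```

```text
m4 [array([0.1701, 0.2594]), array([0.1688, 0.2695]), array([0.1675, 0.2796])]
m5 [array([0.1478, 0.2497]), array([0.1469, 0.2589]), array([0.146 , 0.2682])]
m6 [array([0.1507, 0.1937]), array([0.1497, 0.2035]), array([0.1488, 0.2134])]
m7 [array([0.1516, 0.172 ]), array([0.1506, 0.1821]), array([0.1496, 0.1923])]
[323.3944 239.7626] [322.5614 230.0729]
[(array([323.9, 235.6]), 0.51)]
col324/325 rows 222-250 [(226, np.int64(104), np.int64(126), np.int64(119), np.int64(134)), (227, np.int64(120), np.int64(130), np.int64(126), np.int64(193)), (228, np.int64(117), np.int64(135), np.int64(190), np.int64(253)), (229, np.int64(123), np.int64(128), np.int64(208), np.int64(272)), (230, np.int64(121), np.int64(123), np.int64(218), np.int64(289)), (231, np.int64(116), np.int64(122), np.int64(201), np.int64(247)), (232, np.int64(120), np.int64(121), np.int64(189), np.int64(248)), (233, np.int64(127), np.int64(125), np.int64(160), np.int64(237)), (234, np.int64(114), np.int64(132), np.int64(165), np.int64(230)), (235, np.int64(130), np.int64(127), np.int64(169), np.int64(228)), (236, np.int64(12
[... 220 characters left out ...]
np.int64(160), np.int64(241)), (240, np.int64(120), np.int64(144), np.int64(160), np.int64(204)), (241, np.int64(222), np.int64(241), np.int64(226), np.int64(251)), (242, np.int64(355), np.int64(361), np.int64(346), np.int64(341)), (243, np.int64(372), np.int64(354), np.int64(377), np.int64(360)), (244, np.int64(368), np.int64(355), np.int64(378), np.int64(365)), (245, np.int64(374), np.int64(372), np.int64(374), np.int64(384)), (246, np.int64(384), np.int64(400), np.int64(375), np.int64(398)), (247, np.int64(396), np.int64(395), np.int64(378), np.int64(376)), (248, np.int64(395), np.int64(418), np.int64(385), np.int64(369)), (249, np.int64(400), np.int64(435), np.int64(384), np.int64(370))]
```

Emit:
{"api": "drive_tool", "payload": {
  "increments": [
    [0,-0.15,0,0.1,0],
    [0,-0.15,0,0.1,0]
  ]
}}

```text
t: 19.73
tool_pos: [0.5739, 0.1479, 0.1468]
tool_rot: [[0.999, -0.046, 0.005], [-0.046, -0.999, 0.0], [0.005, -0.001, -1.0]]
contact_force: [5.6, -0.4, 7.7]
opening: 0.0003
gripper_force: 3.9
```

Emit:
{"api": "drive_tool", "payload": {
  "increments": [
    [0,0,0,0.1,0],
    [0,0,0,0.1,0]
  ]
}}

```text
t: 19.98
tool_pos: [0.5738, 0.1479, 0.1446]
tool_rot: [[0.999, -0.046, 0.005], [-0.046, -0.999, 0.0], [0.005, -0.001, -1.0]]
contact_force: [5.0, -0.7, 14.8]
opening: 0.0004
gripper_force: 7.1
```

```bash
cat > ang.py <<'E'
from to import *
def ang():
    A=np.arange(-3.2,0.3,.02); s=env.observe(); print("t",s["t"],"F",np.round(s["contact_force"],1),"z",s["tool_pos"][2])
    for c in("scene","top"):
        eyes.snapshot(c); t=env.observe()["t"]
        for x in eyes.spot_point(c,"outlet")[:2]:
            e=[np.linalg.norm(proj(c,W(r.x,(-5,86*np.sin(a),115+86*np.cos(a))))-x["position"]) for a in A]
            i=int(np.argmin(e)); loc=[(round(A[k],2),round(e[k],1)) for k in range(1,len(A)-1) if e[k]<e[k-1] and e[k]<=e[k+1]]
            print(c,round(t,2),np.round(x["position"],1),round(x["score"],2),loc)
if __name__=="__main__": ang()
E
python3 ang.py; python3 -c "
from to import *
for a in np.arange(-2.6,-.2,.2): print(round(a,2),[proj(c,W(r.x,(-5,86*np.sin(a),115+86*np.cos(a)))).round(0) for c in('scene','top')])"
```

```text
t 19.975 F [ 5.  -0.7 14.8] z 0.14461730170525994
scene 20.02 [273.2 255.9] 0.73 [(np.float64(-2.7), np.float64(2.4))]
top 20.12 [369.5 265.7] 0.77 [(np.float64(-2.62), np.float64(0.7)), (np.float64(-0.34), np.float64(7.8))]
-2.6 [array([271., 253.]), array([370., 266.])]
-2.4 [array([266., 251.]), array([375., 266.])]
-2.2 [array([262., 249.]), array([380., 265.])]
-2.0 [array([259., 246.]), array([384., 265.])]
-1.8 [array([256., 243.]), array([387., 264.])]
-1.6 [array([255., 239.]), array([388., 263.])]
-1.4 [array([254., 235.]), array([389., 262.])]
-1.2 [array([255., 232.]), array([388., 261.])]
-1.0 [array([257., 228.]), array([386., 260.])]
-0.8 [array([261., 225.]), array([382., 259.])]
-0.6 [array([265., 222.]), array([377., 259.])]
-0.4 [array([270., 220.]), array([372., 258.])]
```

Emit:
{"api": "drive_tool", "payload": {
  "increments": [
    [0,0.1,0,0.2,0],
    [0,0.1,0,0.4,0],
    [0,0.1,0,0.4,0],
    [0,0.1,0,0.4,0],
    [0,0.1,0,0.4,0],
    [0,0.1,0,0.4,0],
    [0,0.1,0,0.4,0],
    [0,0.1,0,0.4,0]
  ]
}}

```text
t: 21.18
tool_pos: [0.5744, 0.1477, 0.1331]
tool_rot: [[0.999, -0.046, 0.0], [-0.046, -0.999, 0.0], [0.0, -0.0, -1.0]]
contact_force: [2.1, 1.3, 3.3]
opening: 0.0006
gripper_force: 1.6
```

```bash
python3 ang.py
```

```text
t 21.175 F [2.1 1.3 3.3] z 0.13306951181075322
scene 21.23 [263.5 252.2] 0.69 [(np.float64(-2.32), np.float64(2.1))]
scene 21.23 [439.3 218.2] 0.55 []
top 21.32 [378.5 262.5] 0.56 [(np.float64(-2.26), np.float64(3.2)), (np.float64(-0.66), np.float64(3.6))]
```

Emit:
{"api": "drive_tool", "payload": {
  "increments": [
    [0,0,0,0,0],
    [0,0,0,0,0],
    [0,0,0,0,0],
    [0,0,0,0,0],
    [0,0,0,0,0],
    [0,0,0,0,0],
    [0,0,0,0,0],
    [0,0,0,0,0],
    [0,0,0,0,0],
    [0,0,0,0,0]
  ]
}}

```text
t: 22.62
tool_pos: [0.5743, 0.1477, 0.133]
tool_rot: [[0.999, -0.046, 0.0], [-0.046, -0.999, 0.0], [0.0, -0.0, -1.0]]
contact_force: [1.5, 0.7, 3.0]
opening: 0.0003
gripper_force: 1.6
```

```bash
python3 ang.py
```

```text
t 22.625 F [1.5 0.7 3. ] z 0.1330495718325495
scene 22.68 [258.1 242.2] 0.92 [(np.float64(-1.84), np.float64(2.0))]
top 22.77 [385.4 263.8] 0.78 [(np.float64(-1.9), np.float64(0.6)), (np.float64(-1.06), np.float64(3.4))]
```

Emit:
{"api": "drive_tool", "payload": {
  "increments": [
    [0,0,0,0,0],
    [0,0,0,0,0],
    [0,0,0,0,0],
    [0,0,0,0,0],
    [0,0,0,0,0],
    [0,0,0,0,0],
    [0,0,0,0,0],
    [0,0,0,0,0]
  ]
}}

```text
t: 23.82
tool_pos: [0.5743, 0.1477, 0.133]
tool_rot: [[0.999, -0.046, 0.0], [-0.046, -0.999, 0.0], [0.0, -0.0, -1.0]]
contact_force: [1.9, 1.4, 2.8]
opening: 0.0002
gripper_force: 1.6
```

```bash
python3 ang.py; python3 -c "
from to import *
for c in('scene','top'): print([(np.round(x['position'],1),round(x['score'],2)) for x in eyes.spot_point(c,'mouth')[:2]])"
```

```text
t 23.825 F [1.9 1.4 2.8] z 0.1330356563554854
scene 23.88 [256. 237.] 0.73 [(np.float64(-1.5), np.float64(1.8))]
top 23.98 [386.1 262.8] 0.64 [(np.float64(-1.82), np.float64(1.4)), (np.float64(-1.1), np.float64(2.2))]
[(array([251.7, 218.8]), 0.7), (array([230.4, 320.6]), 0.39)]
[(array([392.6, 257.5]), 0.89)]
```

Emit:
{"api": "drive_tool", "payload": {
  "increments": [
    [0,0,0,0,0],
    [0,0,0,0,0],
    [0,0,0,0,0],
    [0,0,0,0,0],
    [0,0,0,0,0],
    [0,0,0,0,0],
    [0,0,0,0,0]
  ]
}}

```text
t: 25.0
tool_pos: [0.5743, 0.1477, 0.133]
tool_rot: [[0.999, -0.046, 0.0], [-0.046, -0.999, 0.0], [0.0, -0.0, -1.0]]
contact_force: [1.9, 0.7, 2.9]
opening: 0.0005
gripper_force: 1.6
```

```bash
python3 ang.py
```

```text
t 25.0 F [1.9 0.7 2.9] z 0.133022011450256
scene 25.05 [260.9 230.4] 0.67 [(np.float64(-0.98), np.float64(4.3))]
top 25.15 [386.1 260.7] 0.96 [(np.float64(-1.72), np.float64(3.3)), (np.float64(-1.04), np.float64(0.2))]
```

Emit:
{"api": "drive_tool", "payload": {
  "increments": [
    [0,0,0,-1.0,0],
    [0,0,0,-2.0,0],
    [0,0,0,-2.0,0],
    [0,0,0,-2.0,0],
    [0,0,0,-2.0,0],
    [0,0,0,-2.0,0],
    [0,0,0,-2.0,0],
    [0,0,0,-2.0,0]
  ]
}}

```text
t: 26.2
tool_pos: [0.5742, 0.1477, 0.1829]
tool_rot: [[0.999, -0.046, -0.0], [-0.046, -0.999, -0.0], [-0.0, 0.0, -1.0]]
contact_force: [0.8, -0.2, 0.2]
opening: 0.0007
gripper_force: 0.0
```

```bash
python3 ang.py; python3 - <<'E'
from to import *
ims={c:eyes.snapshot(c) for c in("scene","top")}
for c in ims: print(c,[(n,[(np.round(x["position"],1),round(x["score"],2)) for x in eyes.spot_point(c,n)[:2]]) for n in("outlet","mouth","tail")])
for a in(-.942,-.628): print(a,[[proj(c,W(r.x,(-5,R*np.sin(a),115+R*np.cos(a)))).round(1) for c in("scene","top")] for R in(86,125)])
a=ims["scene"][195:275,235:335,::-1];b=ims["top"][225:295,330:410,::-1]
cv2.imwrite("pics/m8.png",np.hstack([cv2.resize(a,(400,320),interpolation=cv2.INTER_CUBIC),cv2.resize(b,(366,320),interpolation=cv2.INTER_CUBIC)]))
E
```

```text
t 26.2 F [ 0.8 -0.2  0.2] z 0.1828993726580245
scene 26.25 [268.3 226.3] 0.6 [(np.float64(-0.56), np.float64(5.4))]
top 26.35 [377.2 258.1] 0.94 [(np.float64(-2.3), np.float64(7.7)), (np.float64(-0.58), np.float64(0.6))]
scene [('outlet', [(array([266.5, 224.6]), 0.83)]), ('mouth', [(array([251.1, 216.8]), 0.92)]), ('tail', [(array([324.5, 236. ]), 0.76)])]
top [('outlet', [(array([376.1, 261.1]), 0.57)]), ('mouth', [(array([390. , 259.4]), 0.89)]), ('tail', [(array([315.6, 233.4]), 0.52)])]
-0.942 [[array([258.1, 227.1]), array([384.8, 260.1])], [array([245.8, 222.3]), array([398.6, 259. ])]]
-0.628 [[array([264.2, 222.3]), array([378.2, 258.8])], [array([254.6, 215.2]), array([389.1, 257. ])]]
```

View pics/m8.png

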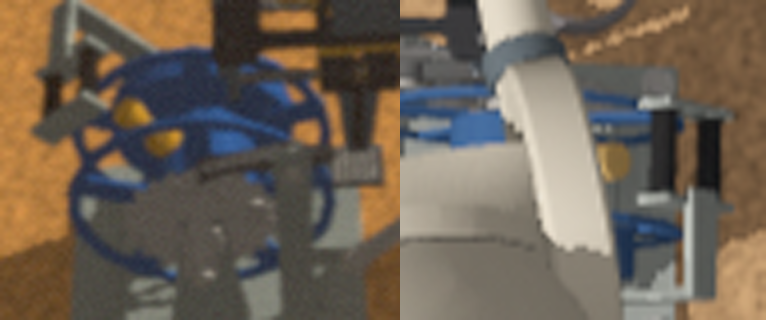

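```bash
python3 - <<'E'
from fit import *
S,T="scene","top"
o=[x for x in obs if x[1]!="m"]+[(S,(51,110,185),(325.7,234.7)),(S,(51,110,185),(324.5,236)),(T,(51,110,185),(315.6,233.4)),(S,(120,108,145),(321.2,266.2)),(T,(120,108,145),(317.3,213.9))]
o+=[(S,"m",u) for u in((254,218),(250.6,218.7),(251.7,218.8),(251.1,216.8))]+[(T,"m",u) for u in((392,256),(391.9,258.8),(392.6,257.5),(390,259.4))]
o+=[(S,"a",u) for u in((275,254),(270.6,254.2),(271.6,256.2),(273.2,255.9))]+[(T,"a",u) for u in((370,269),(369.5,265.7))]
o+=[(S,"b",u) for u in((268.3,226.3),(266.5,224.6))]+[(T,"b",u) for u in((377.2,258.1),(376.1,261.1))]
pol=lambda R,a:(-5,R*np.sin(a),115+R*np.cos(a))
def run(ka,kb):
    def f(p):
        A={"m":pol(125,p[3]),"a":pol(86,ka*.31416 if ka is not None else p[4]),"b":pol(86,kb*.31416 if kb is not None else p[5])}
        out=[]
        for c,P,uv in o:
            off=p[6:8] if c==S else p[8:10]
            out.append((proj(c,W(p,A[P] if isinstance(P,str) else P))+off-uv)/1.5)
        return np.concatenate(out+[p[6:10]/1.0])
    q=least_squares(f,[.513,.039,-.046,-.7,-2.5,-.6,0,0,0,0],loss="soft_l1"); return q
for h in((None,None),(-8,-2),(-9,-3),(-9,-2),(-8,-3),(-7,-1),(-8,-1)):
    q=run(*h); print(h,round(q.cost,2),q.x)
E
```

```text
Traceback (most recent call last):
  File "h.py", line 6, in proj
    k,T=cal(c); p=T[:3,:3]@np.asarray(P,float)+T[:3,3]
        ~~~^^^
  File "h.py", line 4, in cal
    k=eyes.get_calibration(c); return k, np.array(k["camera_from_world"])
ValueError: time passes only in moves, steps and waits
```

```bash
sed -i 's/^def cal(c):/import functools\n@functools.lru_cache(None)\ndef cal(c):/' h.py; python3 - <<'E'
from fit import *
S,T="scene","top"
o=[x for x in obs if x[1]!="m"]+[(S,(51,110,185),(325.7,234.7)),(S,(51,110,185),(324.5,236)),(T,(51,110,185),(315.6,233.4)),(S,(120,108,145),(321.2,266.2)),(T,(120,108,145),(317.3,213.9))]
o+=[(S,"m",u) for u in((254,218),(250.6,218.7),(251.7,218.8),(251.1,216.8))]+[(T,"m",u) for u in((392,256),(391.9,258.8),(392.6,257.5),(390,259.4))]
o+=[(S,"a",u) for u in((275,254),(270.6,254.2),(271.6,256.2),(273.2,255.9))]+[(T,"a",u) for u in((370,269),(369.5,265.7))]
o+=[(S,"b",u) for u in((268.3,226.3),(266.5,224.6))]+[(T,"b",u) for u in((377.2,258.1),(376.1,261.1))]
pol=lambda R,a:(-5,R*np.sin(a),115+R*np.cos(a))
def run(ka,kb):
    def f(p):
        A={"m":pol(125,p[3]),"a":pol(86,ka*.31416 if ka is not None else p[4]),"b":pol(86,kb*.31416 if kb is not None else p[5])}
        out=[]
        for c,P,uv in o:
            off=p[6:8] if c==S else p[8:10]
            out.append((proj(c,W(p,A[P] if isinstance(P,str) else P))+off-uv)/1.5)
        return np.concatenate(out+[p[6:10]/1.0])
    return least_squares(f,[.513,.039,-.046,-.7,-2.5,-.6,0,0,0,0],loss="soft_l1")
for h in((None,None),(-8,-2),(-9,-3),(-9,-2),(-8,-3),(-7,-1),(-8,-1)):
    q=run(*h); print(h,round(q.cost,2),q.x)
E
```

```text
(None, None) 23.88 [ 0.5144  0.0399 -0.0516 -0.7176 -2.6308 -0.566   0.3797  0.7656  0.436
  0.6066]
(-8, -2) 29.92 [ 0.5145  0.0423 -0.0587 -0.7433 33.5212 -2.9425  0.5731  0.8001  0.4611
  0.5613]
(-9, -3) 54.09 [  0.514    0.0399  -0.0541  -0.7213   0.0873 -17.9923  -0.0913   0.1897
   0.3278   0.3368]
(-9, -2) 38.65 [  0.5143   0.0391  -0.0495  -0.7091 -14.9334  -1.0568  -0.0702   0.5639
   0.3027   0.554 ]
(-8, -3) 44.04 [  0.5143   0.0439  -0.0659  -0.7656 -20.7162  21.9444   0.4185   0.3018
   0.4515   0.3246]
(-7, -1) 83.09 [  0.514    0.0393  -0.0492  -0.7113   1.4972 -16.918    0.7477   1.3582
   0.2686   0.6567]
(-8, -1) 47.53 [ 0.5142  0.0391 -0.0504 -0.7129  8.333  -7.6969  0.6533  1.0484  0.2178
  0.6416]
```

```bash
python3 - <<'E'
from fit import *
def comps(fn,r0,r1,c0,c1,th):
    im=cv2.imread(fn); g=im.max(2)[r0:r1,c0:c1]
    n,l,s,ce=cv2.connectedComponentsWithStats((g<th).astype(np.uint8))
    return [(s[i].tolist(),(ce[i]+[c0,r0]).round(1)) for i in range(1,n) if s[i][4]>6]
for th in(50,65): print("scene",th,comps("pics/scene0.png",196,236,242,266,th))
for th in(40,55): print("top",th,comps("pics/top0.png",243,272,380,405,th))
p=r.x
for a in(-.628,-.7,-.785,-.85):
    e=[]
    for t in(-18,18):
        e.append([proj(c,W(p,(-5,125*np.sin(a)+t*np.cos(a),115+125*np.cos(a)-t*np.sin(a)))).round(1) for c in("scene","top")])
    print(a,e)
E
```

```text
scene 50 [([5, 18, 3, 9, 20], array([247.7, 217.4]))]
scene 65 [([12, 10, 7, 12, 44], array([256.8, 211.7])), ([4, 17, 5, 11, 37], array([247.9, 217.5]))]
top 40 [([7, 6, 3, 18, 36], array([388.5, 257.4])), ([15, 8, 5, 16, 72], array([397.1, 258.3]))]
top 55 [([5, 6, 6, 18, 91], array([387.1, 257.1])), ([15, 8, 5, 17, 79], array([397.1, 258.4]))]
-0.628 [[array([249.7, 218.1]), array([394.4, 257.8])], [array([259.5, 212.4]), array([383.6, 256.2])]]
-0.7 [[array([247.7, 219.7]), array([396.6, 258.3])], [array([256.7, 213.6]), array([386.7, 256.6])]]
-0.785 [[array([245.7, 221.8]), array([398.8, 258.9])], [array([253.7, 215.3]), array([390., 257.])]]
-0.85 [[array([244.3, 223.5]), array([400.2, 259.3])], [array([251.6, 216.6]), array([392.3, 257.4])]]
```

```bash
python3 to.py 120 184 183 90
```

```text
t 26.8 F [-0.9  0.4 -0.3] tcp [0.5743 0.1477 0.183 ] inc [ 2.57 -2.91  0.  ] spin -0.0 q6 101.3
```

Emit:
{"api": "drive_tool", "payload": {
  "increments": [
    [0,1.3,-1.5,-0.4,0],
    [0,2.6,-2.9,-0.4,0],
    [0,2.6,-2.9,0,0],
    [0,2.6,-2.9,0,0],
    [0,2.6,-2.9,2.2,0],
    [0,2.6,-2.9,4.4,0],
    [0,2.6,-2.9,4.4,0],
    [0,2.6,-2.9,4.4,0],
    [0,2.6,-2.5,4.4,0],
    [0,2.6,-2.1,4.4,0],
    [0,2.6,-1.7,4.4,0],
    [0,2.6,-1.3,4.4,0]
  ]
}}

```text
t: 28.3
tool_pos: [0.6417, 0.1769, 0.0745]
tool_rot: [[0.999, -0.047, 0.003], [-0.047, -0.999, 0.001], [0.002, -0.001, -1.0]]
contact_force: [1.2, 2.4, 2.4]
opening: 0.0006
gripper_force: 1.7
```

```bash
python3 - <<'E'
from to import *
to((120,122,72),90)
im=eyes.snapshot("scene")
print([(np.round(x["position"],1),round(x["score"],2)) for x in eyes.spot_point("scene","catch_pin")[:2]])
E
```

```text
t 28.3 F [1.2 2.4 2.4] tcp [0.6417 0.1769 0.0745] inc [-0.07  0.86  0.1 ] spin -0.01 q6 102.9
[(array([330.9, 264.8]), 0.67), (array([327.2, 233.8]), 0.48)]
```

Emit:
{"api": "drive_tool", "payload": {
  "increments": [
    [0,0,0.3,0,0],
    [0,0,0.6,0,0],
    [0,0,0.6,0,0]
  ]
}}

```text
t: 28.78
tool_pos: [0.6398, 0.1614, 0.0729]
tool_rot: [[0.999, -0.047, -0.001], [-0.047, -0.999, -0.0], [-0.001, 0.0, -1.0]]
contact_force: [-0.0, -0.1, -0.5]
opening: 0.0005
gripper_force: 0.0
```

Emit:
{"api": "drive_tool", "payload": {
  "increments": [
    [0,0,0.15,0,0],
    [0,0,0.15,0,0]
  ]
}}

```text
t: 29.02
tool_pos: [0.6397, 0.1586, 0.0729]
tool_rot: [[0.999, -0.046, -0.0], [-0.046, -0.999, 0.0], [-0.0, -0.0, -1.0]]
contact_force: [-1.1, 2.8, 0.9]
opening: 0.0004
gripper_force: 1.4
```

```bash
python3 - <<'E'
from to import *
to((120,122,72),90)
im=eyes.snapshot("scene")
print([(np.round(x["position"],1),round(x["score"],2)) for x in eyes.spot_point("scene","catch_pin")[:2]])
E
```

```text
t 29.02 F [-1.1  2.8  0.9] tcp [0.6397 0.1586 0.0729] inc [-0.03  0.13  0.04] spin -0.0 q6 101.4
[(array([322.1, 264.7]), 0.39)]
```

Emit:
{"api": "drive_tool", "payload": {
  "increments": [
    [0,0,0.1,0,0],
    [0,0,0.1,0,0]
  ]
}}

```text
t: 29.38
tool_pos: [0.6397, 0.1581, 0.073]
tool_rot: [[0.999, -0.046, 0.0], [-0.046, -0.999, 0.003], [0.0, -0.003, -1.0]]
contact_force: [0.1, 19.6, -0.9]
opening: 0.0004
gripper_force: 9.4
```

Emit:
{"api": "drive_tool", "payload": {
  "increments": [
    [0,0,0.1,0,0],
    [0,0,0.1,0,0]
  ]
}}

```text
t: 29.62
tool_pos: [0.6397, 0.1577, 0.0731]
tool_rot: [[0.999, -0.046, 0.001], [-0.046, -0.999, 0.006], [0.001, -0.006, -1.0]]
contact_force: [-0.2, 34.1, -1.8]
opening: 0.0002
gripper_force: 17.1
```

Emit:
{"api": "drive_tool", "payload": {
  "increments": [
    [0,0,-0.4,0,0],
    [0,0,-1.0,0,0],
    [0,0,-1.0,0,0],
    [0,0,-1.0,-2.4,0],
    [0,0,-1.0,-4.8,0],
    [0,0,-1.0,-7.2,0],
    [0,0,-1.0,-9,0],
    [0,0,-1.0,-9,0],
    [0,0,-1.0,-9,0]
  ]
}}

```text
t: 30.75
tool_pos: [0.6404, 0.178, 0.2972]
tool_rot: [[0.999, -0.047, -0.001], [-0.047, -0.999, -0.0], [-0.001, 0.0, -1.0]]
contact_force: [-0.2, 0.1, 0.2]
opening: 0.0003
gripper_force: 0.0
```

```bash
python3 ang.py; python3 - <<'E'
from to import *
old=dict(paintcan=(232,317),coolant=(366,255),grease=(304,333),filler=(217,266),tape=(275,305),spanner=(366,326),steering=(438,221),catch_pin=(324,264),tail=(326,234),mouth=(254,218),oilcan_hold=(421,267))
eyes.snapshot("scene")
for n in old: print(n,old[n],[(np.round(x["position"],1),round(x["score"],2)) for x in eyes.spot_point("scene",n)[:1]])
im=cv2.cvtColor(eyes.snapshot("scene"),cv2.COLOR_RGB2GRAY)[270:282,318:345]
print("ball dark cols",(np.argwhere(im<im.min()+15).mean(0)+[270,318]).round(1),im.min())
l=eyes.outline_of("scene","catch"); print([(np.round(x["extent"],1),round(x["score"],2)) for x in l[:2]])
print(env.observe()["t"],env.observe()["contact_force"])
E
```

```text
t 30.75 F [-0.2  0.1  0.2] z 0.29716722570810855
scene 30.8 [266.8 224.1] 0.59 [(np.float64(-0.56), np.float64(2.8))]
top 30.9 [378.6 260.1] 0.65 [(np.float64(-2.24), np.float64(5.5)), (np.float64(-0.66), np.float64(1.3))]
paintcan (232, 317) [(array([231. , 316.7]), 0.61)]
coolant (366, 255) [(array([363. , 253.8]), 0.79)]
grease (304, 333) []
filler (217, 266) [(array([218.7, 267.7]), 0.66)]
tape (275, 305) [(array([272.5, 304.7]), 0.9)]
spanner (366, 326) [(array([363.7, 322.1]), 0.63)]
steering (438, 221) [(array([438.9, 217.7]), 0.84)]
catch_pin (324, 264) [(array([321.7, 265.5]), 0.71)]
tail (326, 234) [(array([325.8, 234.2]), 0.89)]
mouth (254, 218) [(array([253.4, 217.7]), 0.86)]
oilcan_hold (421, 267) [(array([421.6, 264.9]), 0.87)]
ball dark cols [275.6 324.8] 38
[(array([324.1, 258.6,  11.2,  35.2]), 0.71)]
31.65 [-0.4716 -0.3175  0.8993]
```

```bash
python3 -c "
from bench import order
print(order.job_done())"
```

```text
the job is handed in; nothing more can be done
None
```

The job is handed in at about 32 s: the can stands upright aside, the drum is locked with its outlet at the mouth (about -0.63 rad; the guide reads about -0.70), and the catch is back upright. The first push on the pin slipped over it and I repeated it lower. Everything I re-checked is still in place, but the network didn't find the grease jar in the last picture.

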